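Clip the glass plate onto the serving board

ROBOT

A 6-joint arm with a two-finger parallel gripper is mounted at the origin on the work surface. World frame = base frame: x ahead of the robot, y to its left, z up, the work surface at z = 0. Lengths are in m, angles in rad, forces in N, time in s.
With the tool pointing down it reaches from about 0.425 to 0.95 m from the base axis. Payload 3.5 kg.
Tool frame: the origin (TCP) lies on the centre line of the jaws, within the pads' length; the fingertips stand 11 mm ahead of it and the grasp point (between the pads) lies 8 mm behind it; y points along the fingers, x is the direction in which the jaws open and shut, and the axes are right-handed (so a half turn about y gives the same grasp; the last joint's range is limited). The gripper opens to 85 mm and grips with 20 to 120 N. Pads are 22 mm wide; open, the fingers measure 114 mm over their backs; the gripper's body (76 mm by 85 mm) begins 54 mm behind the grasp point. The pads swing forward as they close: fully open they stand 13 mm farther back than shut.
Start: joints at [-1.382, 0.286, 1.577, -0, 1.279, -0.15], TCP at [0.224, -0.637, 0.242] pointing down, gripper open.
Joint ranges: [-2.77, 2.77], [-0.9, 2.22], [0.21, 2.48], [-1.53, 4.67], [0.24, 2.81], [-2.84, 2.84]. Speed limits (rad/s): [2.79, 2.79, 3.14, 3.14, 3.14, 3.14].

INTERFACE

Orientations are given as a unit quaternion [x, y, z, w].
In Python, from plant import get_state, read_camera, sign_off gives the robot as it stands.
- The arm moves only by the shell command python3 -m inch 'ROWS' [FORCE]. ROWS is JSON, a list of rows, each an object of numbers: "ax", "ay", "az": the turn, a rotation vector about the tool's x, y, z in rad; "x", "y", "z": the shift along the tool's x, y, z in mm; "hand": the closure, from -1 (fully open) to 1 (shut). In form: [{"ax": .., "ay": .., "az": .., "x": .., "y": .., "z": .., "hand": ..}, ...]. A call has 1 to 5 rows; each row shifts and turns the commanded pose from where the row before left it, along the tool's axes as they then stand; what a row does not reach is not made up. A row lasts 1/12 s, in which the tool goes at most 41.7 mm and 7.16 degrees, less where a joint would pass 70% of its speed; a pose out of reach is approached as far as the arm can. A call with a gripper value outside its range is refused whole. The fingers move at their own pace and stop on an object; FORCE is the grip in N (left out, the last holds). Time passes only in rows, so rows that do not move let the fingers close. It gives the time, the measured TCP pose, the force and the opening at its end, in the units of the state.
- get_state(): the state, without advancing time (a new reading comes with each control period).
- read_camera(name): name is "scene" or "side" or "wrist"; returns a dict with "img" (480x640x3 uint8, red, green, blue), "fov_y" (degrees; the focal length in pixels is half the picture's height over the tangent of half this angle, whatever the lens; pixels are square), "cx", "cy" (the principal point, pixels), "T" (4x4, takes a point from camera to world coordinates); the wrist camera has in their place "T_tool_cam" (4x4, takes a point from camera to tool coordinates, whose origin is the TCP and whose axes are the tool frame's). Camera axes: x right, y down, z forward; pixel columns grow to the right and rows downward; lengths in m; the calibration is good to about 2 mm. A picture is of the moment at which its call begins: read the wrist's pose just before it. There is no depth.
- sign_off(): hands the job in, once; it reports no verdict.
The state is a dict: "time": time; "qpos": joint angles; "dq": joint speeds; "joint_efforts": joint torques, N m; "eef_pos": TCP position; "tcp_rot": TCP orientation; "contact_force": force on the tool from outside, world axes, zero at the start; "wrist_torque": the same for the moment, N m; "opening": opening from 0.0 (shut) to 1.0 (fully open).
Only numpy, scipy, OpenCV 4.12 (cv2) and the standard library are available. Lean on these libraries where they do the work, as an engineer would, in place of code of your own. Each camera call takes 0.05 s, during which the arm holds its last target. There are 200 camera calls.

TASK

Pick up the glass plate by its teak grip bar, lay it flat on the dark serving board in front of the two brass clips, then slide it in, brass strip first, until both sprung clips have ridden over the strip and snapped down behind it, and on until the plate sits fully home against the brass end stop. It is glass: lay it down softly, press it lightly against the stop for a moment (about 7 N, never more than 15 N) to be sure that it is home, then let go and leave the bottle, decanter, opener and ice scoop undisturbed.

Things in the scene. Friction and masses are not known exactly. Their poses are not given: they have to be found in the camera images.
- plate_grip (a point): Centre of the teak grip bar across the rear of the loose glass plate (about 0.17 kg, lying flat). The bar is 12 mm thick (x), 50 mm long (y), 26 mm tall, from 6 to 32 mm above the plate's underside; this point is 19 mm above the underside, 7 mm ahead of the plate's rear edge and 108 mm behind its front. x points to the front, z up.
- plate_strip (a point): Middle of the plate's leading edge: the front of the round brass strip (10 mm diameter, 10 mm high) along the whole front of the green glass plate, 5 mm above its underside. The plate is 115 mm long (x), 70 mm wide (y), the glass 6 mm thick. x points forward, z up. The strip goes under the clips first.
- board: Fixed dark teak serving board; deck 18 mm high, 116 mm wide (y), from x = -120 to +105 mm. Origin in its underside; x is the way the plate slides in. The deck is open up to x = -6 mm; then two pale guide rails 8 mm high narrow from 89 mm apart to 73 mm at x = +20 mm and run so to the stop. Nothing on it is higher than 45 mm above the sideboard.
- seat (a point): Point on the middle of the deck at x = +60 mm of the board, 18 mm above the sideboard; axes as the board's. The adjustable brass end stop (8 mm high, 70 mm wide) crosses the deck 0 to 12 mm beyond this point, set differently each time and not measured: feel for it. Home, the strip touches it, so the grip bar's centre is 96 to 108 mm behind and 19 mm above this point.
- clip_left (a joint): Sprung brass clip at y = +22 mm of the board, hinged at x = +89 mm; it reaches back to a nose at x = +44 mm, 4 mm above the deck at rest, with a lip sloping up to x = +16 mm. Rad: 0 at rest, about 0.13 on top of the strip, about 0.045 snapped down on the glass behind it, when the strip's front is some 4 mm short of the seat point. It presses with 2 to 3 N; passing both clips takes about 7 N.
- clip_right (a joint): The same sprung clip at y = -22 mm of the board.
- rum_bottle: Closed amber rum bottle, 72 mm wide, 240 mm tall, origin under its base. Leave alone.
- decanter: Round glass decanter with cork top, 110 mm wide, 200 mm tall, origin under its base. Leave alone.
- opener: Aluminium bottle opener lying flat, 130 mm long, 40 mm wide, 6 mm thick. Leave alone.
- scoop: Red plastic ice scoop, 180 mm long, 60 mm wide, 35 mm tall. Leave alone.
Mind the look-alikes: they are no part of the job. Of the things that look like the part that bears plate_grip, take the one that is nearest to the robot's base at the start.

How it is judged:
On the way, in this order (a step that is already met when the one before it is completed fails the run):
1. the plate lies flat on the board's deck in front of the clips, strip towards them, both clips still at rest (x of plate_grip in the frame of seat between -0.19 and -0.138 m and y of plate_grip in the frame of seat between -0.015 and 0.015 m and z of plate_grip in the frame of seat between 0.016 and 0.0225 m and angle between the x axis of plate_grip and the x axis of board, either way round below 0.2 rad and value of joint each of clip_left, clip_right below 0.02 rad), for 0.1 s.
2. both clips ride up on the brass strip (value of joint each of clip_left, clip_right above 0.09 rad), for 0.02 s.
3. with both clips snapped down, the plate is pressed lightly against the end stop (over 3 N) (contact force between plate and stop above 3 N and value of joint each of clip_left, clip_right below 0.08 rad), for 0.1 s.
At the end, for the whole second after the job is handed in: The plate lies flat on the board between the rails, released and at rest, its brass strip within 2 mm of the end stop, with both clips snapped down on the glass behind the strip (0.02 to 0.08 rad) (x of plate_strip in the frame of stop above -0.002 m and y of plate_grip in the frame of seat between -0.004 and 0.004 m and z of plate_grip in the frame of seat between 0.017 and 0.021 m and angle between the z axis of plate_grip and the z axis of board, either way round below 0.04 rad and value of joint clip_left between 0.02 and 0.08 rad and value of joint clip_right between 0.02 and 0.08 rad and linear speed of plate below 0.01 m/s); the robot touches nothing.
It fails at once if the plate is pushed against the end stop with more than 15 N (contact force between plate and stop above 15 N).
It fails at once if the plate is pressed on the board and its fittings with more than 40 N (contact force between plate and board above 60 N).
It fails at once if the bottle or the decanter is moved more than 20 mm or tipped (distance of any of rum_bottle, decanter from where it was at the start of the episode above 0.02 m or angle between any of rum_bottle, decanter's own z axis and vertical above 0.3 rad).
It fails at once if the opener or the scoop is moved more than 20 mm (distance of any of opener, scoop from where it was at the start of the episode above 0.02 m).
It also fails if it takes over 67 s, if anything falls off the work surface, if the arm or the gripper's body presses on something with over 40 N, if the wrist force passes 120 N, or if a joint passes its speed limit or range.

## Working session

There is one attempt and no reset: what is moved stays moved. The work goes in short steps, Python scripts to look and compute and a shell command to move; the robot and the scene stay as the last step left them, time stands still between calls to the robot, and variables do not carry over. Pictures are saved under pics/ and viewed, about 8 in all and at most 12, crops included, and the job is handed in when it is done.

```bash
mkdir -p pics
cat > h.py <<'E'
import numpy as np, cv2
from plant import get_state, read_camera
from scipy.spatial.transform import Rotation as R
def cam(name):
    s=get_state(); c=read_camera(name); 
    if 'T' in c: T=np.array(c['T'])
    else:
        W=np.eye(4); W[:3,:3]=R.from_quat(s['tcp_rot']).as_matrix(); W[:3,3]=s['eef_pos']; T=W@np.array(c['T_tool_cam'])
    f=240/np.tan(np.radians(c['fov_y'])/2)
    return c['img'],(f,c['cx'],c['cy'],T)
def save(img,p): cv2.imwrite(p,cv2.cvtColor(np.ascontiguousarray(img),cv2.COLOR_RGB2BGR))
def ray(k,u,v):
    f,cx,cy,T=k; d=T[:3,:3]@np.array([(u-cx)/f,(v-cy)/f,1]); return T[:3,3],d/np.linalg.norm(d)
def atz(k,u,v,z):
    o,d=ray(k,u,v); return o+d*(z-o[2])/d[2]
def tri(*obs):
    A=np.zeros((3,3));b=np.zeros(3)
    for k,u,v in obs:
        o,d=ray(k,u,v); P=np.eye(3)-np.outer(d,d); A+=P; b+=P@o
    p=np.linalg.solve(A,b); return p,[float(np.linalg.norm((np.eye(3)-np.outer(ray(k,u,v)[1],ray(k,u,v)[1]))@(p-ray(k,u,v)[0]))) for k,u,v in obs]
def proj(k,p):
    f,cx,cy,T=k; q=T[:3,:3].T@(np.asarray(p)-T[:3,3]); return f*q[0]/q[2]+cx, f*q[1]/q[2]+cy
E
python3 - <<'E'
from h import *
import pickle
D={}
for n in ['scene','side','wrist']:
    i,k=cam(n); save(i,f'pics/{n}0.png'); D[n]=k; print(n,k[0],k[1:3],k[3].round(3).tolist())
pickle.dump(D,open('k0.pkl','wb')); s=get_state(); print({k:np.round(v,3).tolist() for k,v in s.items()})
E
```

```text
scene 448.17304868275704 (330.035882900243, 240.27343827813255) [[-0.366, 0.811, -0.456, 1.098], [0.93, 0.313, -0.19, 0.202], [-0.011, -0.494, -0.87, 0.922], [0.0, 0.0, 0.0, 1.0]]
side 480.7067980399622 (311.95693973303355, 243.82486996445894) [[-0.97, -0.146, 0.194, 0.448], [-0.243, 0.565, -0.789, 0.782], [0.006, -0.812, -0.583, 0.615], [0.0, 0.0, 0.0, 1.0]]
wrist 378.7316357157961 (316.28782014935166, 241.62615713908323) [[0.331, -0.907, -0.261, 0.292], [-0.943, -0.319, -0.089, -0.614], [-0.002, 0.276, -0.961, 0.372], [0.0, 0.0, 0.0, 1.0]]
{'time': 0.15, 'qpos': [-1.382, 0.287, 1.578, -0.0, 1.279, -0.15], 'dq': [-0.0, -0.002, -0.006, 0.002, -0.001, -0.0], 'joint_efforts': [0.002, -40.66, -29.314, -0.0, 0.004, 0.0], 'eef_pos': [0.224, -0.636, 0.241], 'tcp_rot': [-0.577, 0.409, -0.408, 0.578], 'contact_force': [-0.417, 0.338, 0.048], 'wrist_torque': [0.011, -0.027, 0.032], 'opening': 1.001}
```

View pics/scene0.png

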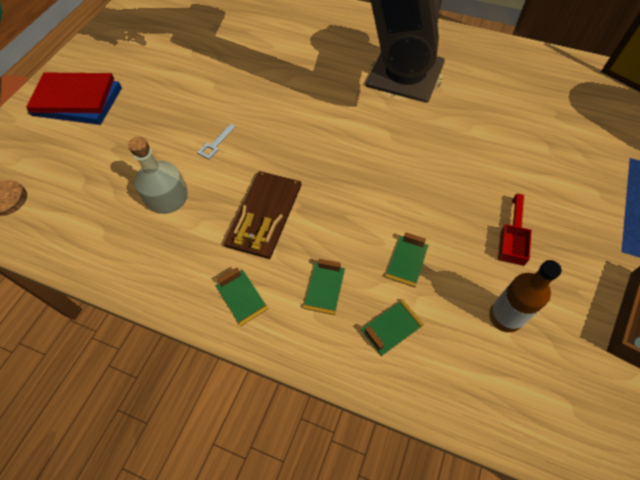

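View pics/side0.png

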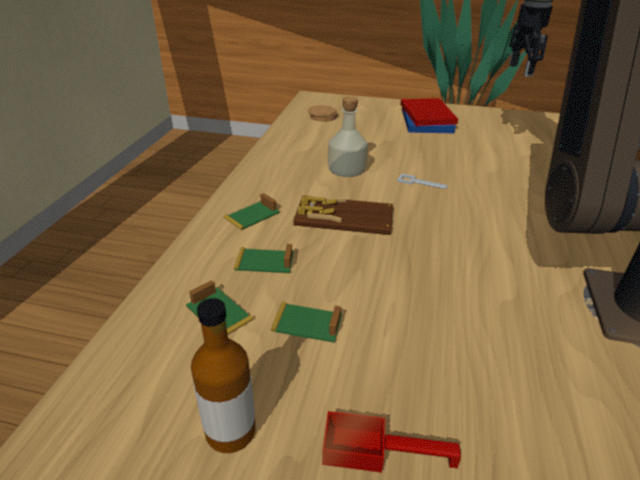

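The scene view shows the arm's base at the top and four plates. Their grip bars are near (230,276), (330,265), (413,239) and (374,337). The board is at (263,215) with its clips towards (258,232). The side view agrees: bars at (268,202), (290,255), (337,320) and (203,291), board at (344,215).

Run:
```python
from h import *; import pickle
D=pickle.load(open('k0.pkl','rb')); S,W=D['scene'],D['side']
for n,a,b in [('A',(229,276),(268,201)),('B',(330,265),(290,255)),('C',(414,239),(336,320)),('D',(375,338),(203,291))]:
    p,e=tri((S,*a),(W,*b)); q=atz(S,*a,.025); print(n,p.round(3),np.round(e,4),q.round(3),np.linalg.norm(q[:2]))
for n,u,v in [('Cfl',386,281),('Cfr',416,286)]: print(n,atz(S,u,v,.006).round(3))
for n,u,v in [('b1',259,173),('b2',301,180),('b3',272,257),('b4',223,246)]: print(n,atz(S,u,v,.018).round(3))
for n,u,v in [('b1',391,203),('b2',392,230),('b3',294,224),('b4',299,197)]: print(n,atz(W,u,v,.018).round(3))
print('opener',atz(S,217,140,0),'dec',atz(S,165,200,0),'bottle',atz(S,510,322,0),'scoop',atz(S,515,235,0))
for n in ['scene','side']:
    i=cv2.imread(f'pics/{n}0.png'); 
c=cv2.imread('pics/scene0.png'); a=cv2.resize(c[165:265,215:305],(540,600),interpolation=cv2.INTER_CUBIC)
cv2.imwrite('pics/b0.png',a)
```

```text
A [ 0.792 -0.17   0.02 ] [0.0009 0.0009] [ 0.793 -0.169  0.025] 0.8104473599630158
B [0.682 0.027 0.018] [0.0022 0.0022] [0.687 0.029 0.025] 0.6875257420473891
C [0.551 0.185 0.018] [0.0001 0.0001] [0.555 0.185 0.025] 0.5850859326323047
D [0.806 0.175 0.02 ] [0.001 0.001] [0.809 0.176 0.025] 0.8275554163095719
Cfl [0.67  0.157 0.006]
Cfr [0.658 0.222 0.006]
b1 [ 0.506 -0.236  0.018]
b2 [ 0.488 -0.127  0.018]
b3 [ 0.712 -0.103  0.018]
b4 [ 0.727 -0.221  0.018]
b1 [ 0.502 -0.238  0.018]
b2 [ 0.487 -0.122  0.018]
b3 [ 0.705 -0.09   0.018]
b4 [ 0.726 -0.21   0.018]
opener [ 0.43369167 -0.40113099  0.        ] dec [ 0.65579941 -0.4276476   0.        ] bottle [0.66290223 0.43234553 0.        ] scoop [0.44337455 0.40416346 0.        ]
```

View pics/b0.png

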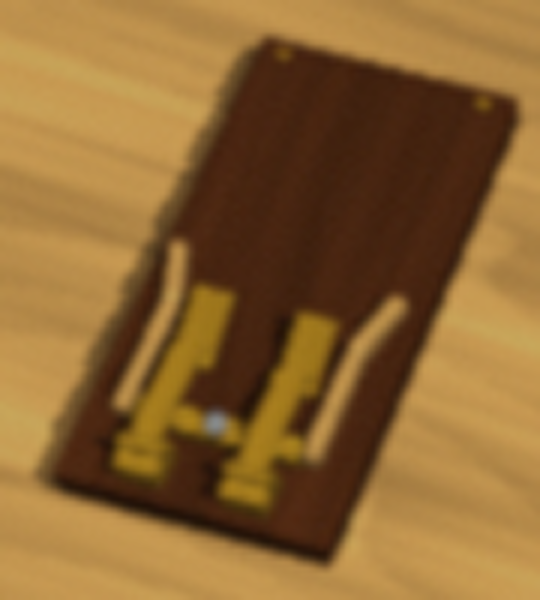

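Plate C is the nearest, with its bar at about (0.555, 0.185). The heights fit. Next I work out the tool axes and the turn needed.

```bash
cat >> h.py <<'E'
def delta(p,yaw,s=None):
    """tool-axis shift (mm) at current orientation to TCP p, and ay/rotvec to put tool x at world yaw, y down"""
    s=get_state(); M=R.from_quat(s['tcp_rot'])
    best=None
    for y in (yaw,yaw+np.pi):
        x=np.array([np.cos(y),np.sin(y),0]); d=np.array([0,0,-1.]); G=R.from_matrix(np.c_[x,d,np.cross(x,d)])
        rv=(M.inv()*G).as_rotvec()
        if best is None or np.linalg.norm(rv)<np.linalg.norm(best[0]): best=(rv,G)
    sh=(np.array(p)-s['eef_pos'])*1000
    print('t',round(s['time'],2),'eef',np.round(s['eef_pos'],4),'q6',round(s['qpos'][5],2),'open',round(s['opening'],3),'F',np.round(s['contact_force'],2))
    print('rotvec tool',best[0].round(4),'shift now-axes',M.inv().apply(sh).round(1),'shift after turn',best[1].inv().apply(sh).round(1))
    return best
E
python3 - <<'E'
from h import *
delta([.555,.187,.2],.05); print(R.from_quat(get_state()['tcp_rot']).as_matrix().round(3))
E
```

```text
t 0.15 eef [ 0.2243 -0.6361  0.2412] q6 -0.15 open 1.001 F [-0.42  0.34  0.05]
rotvec tool [-0.0014 -1.282  -0.0014] shift now-axes [-666.3   42.6  585.5] shift after turn [371.4  41.2 805.6]
[[ 0.332 -0.     0.943]
 [-0.943  0.002  0.332]
 [-0.002 -1.     0.   ]]
```

```bash
python3 -m inch '[{"ay":-0.117},{"ay":-0.117},{"ay":-0.117},{"ay":-0.117},{"ay":-0.117}]'; python3 -m inch '[{"ay":-0.117},{"ay":-0.117},{"ay":-0.117},{"ay":-0.117},{"ay":-0.117}]';python3 -m inch '[{"ay":-0.112},{"x":30,"z":20},{"x":30,"z":20},{"x":30,"z":20},{"x":30,"z":20}]'
python3 -c "
from h import *
delta([.555,.187,.2],.05)"
```

```text
t 0.15 eef [ 0.2243 -0.6361  0.2412] q6 -0.15 open 1.001 F [-0.42  0.34  0.05]
rotvec tool [-0.0014 -1.282  -0.0014] shift now-axes [-666.3   42.6  585.5] shift after turn [371.4  41.2 805.6]validation failed for argument at $[0]...
validation failed for argument at $[0]...
validation failed for argument at $[0]...
```

```bash
python3 -m inch '[{"ax":0,"ay":-0.117,"az":0,"x":0,"y":0,"z":0,"hand":-1},{"ax":0,"ay":-0.117,"az":0,"x":0,"y":0,"z":0,"hand":-1},{"ax":0,"ay":-0.117,"az":0,"x":0,"y":0,"z":0,"hand":-1},{"ax":0,"ay":-0.117,"az":0,"x":0,"y":0,"z":0,"hand":-1},{"ax":0,"ay":-0.117,"az":0,"x":0,"y":0,"z":0,"hand":-1}]' 40
python3 -m inch '[{"ax":0,"ay":-0.117,"az":0,"x":0,"y":0,"z":0,"hand":-1},{"ax":0,"ay":-0.117,"az":0,"x":0,"y":0,"z":0,"hand":-1},{"ax":0,"ay":-0.117,"az":0,"x":0,"y":0,"z":0,"hand":-1},{"ax":0,"ay":-0.117,"az":0,"x":0,"y":0,"z":0,"hand":-1},{"ax":0,"ay":-0.117,"az":0,"x":0,"y":0,"z":0,"hand":-1}]'
python3 -m inch '[{"ax":0,"ay":-0.112,"az":0,"x":0,"y":0,"z":0,"hand":-1},{"ax":0,"ay":0,"az":0,"x":30,"y":0,"z":20,"hand":-1},{"ax":0,"ay":0,"az":0,"x":30,"y":0,"z":20,"hand":-1},{"ax":0,"ay":0,"az":0,"x":30,"y":0,"z":20,"hand":-1},{"ax":0,"ay":0,"az":0,"x":0,"y":0,"z":0,"hand":-1}]'
python3 -c "
from h import *
delta([.555,.187,.2],.05)"
```

```text
time: 0.57
eef_pos: [0.2243, -0.6363, 0.2417]
tcp_rot: [-0.671, 0.223, -0.223, 0.671]
contact_force: [-0.2, 0.3, 0.5]
opening: 0.997
time: 0.98
eef_pos: [0.2243, -0.6363, 0.2417]
tcp_rot: [-0.706, 0.02, -0.02, 0.707]
contact_force: [-0.8, -0.0, -0.2]
opening: 0.997
time: 1.4
eef_pos: [0.3156, -0.5683, 0.2418]
tcp_rot: [-0.706, -0.02, 0.019, 0.708]
contact_force: [-0.2, -0.2, 0.3]
opening: 0.999
t 1.4 eef [ 0.3156 -0.5683  0.2418] q6 -1.28 open 0.999 F [-0.17 -0.21  0.3 ]
rotvec tool [-0.0028  0.0049  0.002 ] shift now-axes [280.4  44.5 740.9] shift after turn [276.8  41.8 742.4]
```

```bash
python3 -m inch '[{"ax":0,"ay":0,"az":0,"x":14,"y":0,"z":37,"hand":-1},{"ax":0,"ay":0,"az":0,"x":14,"y":0,"z":37,"hand":-1},{"ax":0,"ay":0,"az":0,"x":14,"y":0,"z":37,"hand":-1},{"ax":0,"ay":0,"az":0,"x":14,"y":0,"z":37,"hand":-1},{"ax":0,"ay":0,"az":0,"x":14,"y":0,"z":37,"hand":-1}]'
python3 -m inch '[{"ax":0,"ay":0,"az":0,"x":14,"y":0,"z":37,"hand":-1},{"ax":0,"ay":0,"az":0,"x":14,"y":0,"z":37,"hand":-1},{"ax":0,"ay":0,"az":0,"x":14,"y":0,"z":37,"hand":-1},{"ax":0,"ay":0,"az":0,"x":14,"y":0,"z":37,"hand":-1},{"ax":0,"ay":0,"az":0,"x":0,"y":0,"z":0,"hand":-1}]'
python3 - <<'E'
from h import *; import pickle
i,k=cam('wrist'); save(i,'pics/w1.png'); pickle.dump(k,open('w1.pkl','wb')); delta([.555,.187,.2],.05)
for p in [(.614,-.168,.018),(.674,-.161,.018)]: print(proj(k,p))
E
```

```text
time: 1.82
eef_pos: [0.3719, -0.3822, 0.2419]
tcp_rot: [-0.707, -0.017, 0.018, 0.707]
contact_force: [-0.0, -0.1, -0.1]
opening: 1.0
time: 2.23
eef_pos: [0.4214, -0.2279, 0.242]
tcp_rot: [-0.706, -0.02, 0.02, 0.708]
contact_force: [0.5, 0.1, 0.3]
opening: 1.001
t 2.28 eef [ 0.4209 -0.2306  0.2422] q6 -0.77 open 0.999 F [ 0.17  0.07 -0.38]
rotvec tool [-0.0002  0.0054 -0.    ] shift now-axes [157.   42.2 409.5] shift after turn [154.8  42.2 410.4]
(np.float64(528.1415967825394), np.float64(155.97972734703768))
(np.float64(594.65105905523), np.float64(151.8501672661491))
```

View pics/w1.png

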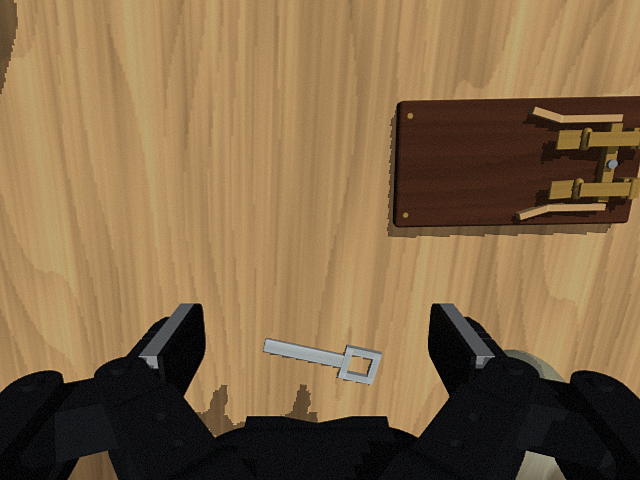

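The wrist view shows the board at right: rear corners at (398,101) and (395,227), front right corner at (628,222), clips at (590,140) and (590,190).

```bash
python3 - <<'E'
from h import *; import pickle
k=pickle.load(open('w1.pkl','rb')); D=pickle.load(open('k0.pkl','rb'))
for n,u,v in [('RL',400,101),('RR',396,226),('L2',636,97),('FR',627,222),('pinL',410,116),('pinR',405,215),('railL end',622,119),('railR end',605,207)]:
    print(n,atz(k,u,v,.026 if 'rail' in n else .018).round(4))
S=D['scene']
# crop pixel/6 + (215,165)
for n,a,b in [('pinL',(410,116),(285,52)),('pinR',(405,215),(484,102))]:
    print(n,tri((k,*a),(S,215+b[0]/6,165+b[1]/6)))
E
python3 -m inch '[{"ax":0,"ay":0,"az":0,"x":14,"y":2,"z":37,"hand":-1},{"ax":0,"ay":0,"az":0,"x":14,"y":2,"z":37,"hand":-1},{"ax":0,"ay":0,"az":0,"x":14,"y":2,"z":37,"hand":-1},{"ax":0,"ay":0,"az":0,"x":14,"y":2,"z":37,"hand":-1},{"ax":0,"ay":0,"az":0,"x":14,"y":2,"z":37,"hand":-1}]'
python3 -m inch '[{"ax":0,"ay":0,"az":0,"x":14,"y":2,"z":37,"hand":-1},{"ax":0,"ay":0,"az":0,"x":14,"y":2,"z":37,"hand":-1},{"ax":0,"ay":0,"az":0,"x":14,"y":2,"z":37,"hand":-1},{"ax":0,"ay":0,"az":0,"x":14,"y":2,"z":37,"hand":-1},{"ax":0,"ay":0,"az":0,"x":0,"y":0,"z":0,"hand":-1}]'
python3 - <<'E'
from h import *; import pickle
i,k=cam('wrist'); save(i,'pics/w2.png'); pickle.dump(k,open('w2.pkl','wb')); delta([.555,.187,.2],.05)
E
```

```text
RL [ 0.4912 -0.1273  0.018 ]
RR [ 0.5004 -0.2403  0.018 ]
L2 [ 0.6983 -0.1125  0.018 ]
FR [ 0.7219 -0.2242  0.018 ]
pinL [ 0.5015 -0.1393  0.018 ]
pinR [ 0.5078 -0.2291  0.018 ]
railL end [ 0.685 -0.132  0.026]
railR end [ 0.6907 -0.2098  0.026 ]
pinL (array([ 0.51267131, -0.17417063,  0.0567441 ]), [0.03830797222960025, 0.038307972229600286])
pinR (array([ 0.49779667, -0.18523724,  0.01428862]), [0.04456385486702963, 0.044563854867029566])
time: 2.7
eef_pos: [0.4816, -0.0449, 0.2323]
tcp_rot: [0.707, 0.017, -0.017, -0.707]
contact_force: [0.1, -0.9, 0.6]
opening: 1.0
time: 3.12
eef_pos: [0.531, 0.1094, 0.2238]
tcp_rot: [-0.706, -0.019, 0.019, 0.708]
contact_force: [-0.2, -0.4, 0.5]
opening: 1.0
t 3.17 eef [0.5304 0.107  0.2237] q6 -0.04 open 1.001 F [ 0.46 -1.16 -0.53]
rotvec tool [ 0.0002  0.0038 -0.0008] shift now-axes [28.8 23.6 78.6] shift after turn [28.5 23.7 78.7]
```

View pics/w2.png

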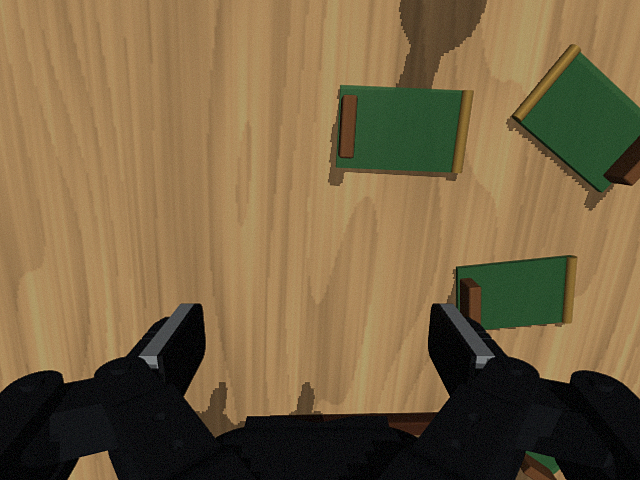

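The wrist view shows the target plate: bar top at about (349,127), plate corners (341,86), (336,171), (463,174) and (472,91).

Run:
```python
from h import *; import pickle
k=pickle.load(open('w2.pkl','rb')); D=pickle.load(open('k0.pkl','rb')); S=D['scene'];W=D['side'];k1=pickle.load(open('w1.pkl','rb'))
for n,u,v,z in [('rl',341,86,.006),('rr',336,171,.006),('fl',472,91,.008),('fr',463,174,.008)]: print(n,atz(k,u,v,z).round(4))
print('bar',atz(k,349,127,.032).round(4),atz(k,349,97,.032),atz(k,347,157,.032),tri((k,349,127),(S,414,237)),tri((k,349,127),(S,414,237),(W,336,314)))
for n,a,b in [('pinL',(410,116),(484,102)),('pinR',(405,215),(285,52))]:
    print(n,tri((k1,*a),(S,215+b[0]/6,165+b[1]/6)))
delta([.552,.187,.1],-.05)
```

```text
rl [0.5478 0.2185 0.006 ]
rr [0.5484 0.1465 0.006 ]
fl [0.6599 0.2203 0.008 ]
fr [0.6635 0.1501 0.008 ]
bar [0.5551 0.1848 0.032 ] [0.55330361 0.20769681 0.032     ] [0.555249   0.16081598 0.032     ] (array([0.55499492, 0.18420951, 0.03330646]), [0.0005530908777677527, 0.0005530908777678146]) (array([0.55335092, 0.18402546, 0.0311949 ]), [0.0019427027652620032, 0.0005321895320313981, 0.002093732118666353])
pinL (array([ 0.50051476, -0.13812682,  0.01960329]), [0.0014389693477408318, 0.0014389693477408557])
pinR (array([ 0.50669455, -0.22715369,  0.02028909]), [0.001514469337641793, 0.0015144693376416955])
t 3.17 eef [0.5304 0.107  0.2237] q6 -0.04 open 1.001 F [ 0.46 -1.16 -0.53]
rotvec tool [ 0.0003  0.1038 -0.0008] shift now-axes [ 25.9 123.7  78.7] shift after turn [ 17.5 123.7  81. ]
```

```bash
python3 -m inch '[{"ax":0,"ay":0.024,"az":0,"x":0,"y":0,"z":0,"hand":-1},{"ax":0,"ay":0,"az":0,"x":10,"y":12,"z":30,"hand":-1},{"ax":0,"ay":0,"az":0,"x":10,"y":12,"z":30,"hand":-1},{"ax":0,"ay":0,"az":0,"x":6,"y":20,"z":17,"hand":-1},{"ax":0,"ay":0,"az":0,"x":0,"y":30,"z":0,"hand":-1}]'
python3 -m inch '[{"ax":0,"ay":0,"az":0,"x":0,"y":35,"z":0,"hand":-1},{"ax":0,"ay":0,"az":0,"x":0,"y":35,"z":0,"hand":-0.3},{"ax":0,"ay":0,"az":0,"x":0,"y":20,"z":0,"hand":-0.3},{"ax":0,"ay":0,"az":0,"x":0,"y":0,"z":0,"hand":-0.3},{"ax":0,"ay":0,"az":0,"x":0,"y":0,"z":0,"hand":-0.3}]'
python3 - <<'E'
from h import *; import pickle
i,k=cam('wrist'); save(i,'pics/w3.png'); pickle.dump(k,open('w3.pkl','wb')); delta([.5546,.1845,.020],.03)
E
```

```text
time: 3.58
eef_pos: [0.557, 0.1837, 0.1529]
tcp_rot: [-0.707, -0.011, 0.006, 0.708]
contact_force: [-0.3, 0.4, -0.3]
opening: 0.997
time: 4.0
eef_pos: [0.5533, 0.1811, 0.0594]
tcp_rot: [0.707, 0.007, -0.009, -0.707]
contact_force: [0.3, -0.0, -0.4]
opening: 0.652
t 4.05 eef [0.5548 0.1817 0.0613] q6 0.12 open 0.651 F [-0.01 -0.07  1.18]
rotvec tool [ 0.0001 -0.0068  0.0013] shift now-axes [-0.1 41.3  2.8] shift after turn [-0.1 41.3  2.8]
```

View pics/w3.png

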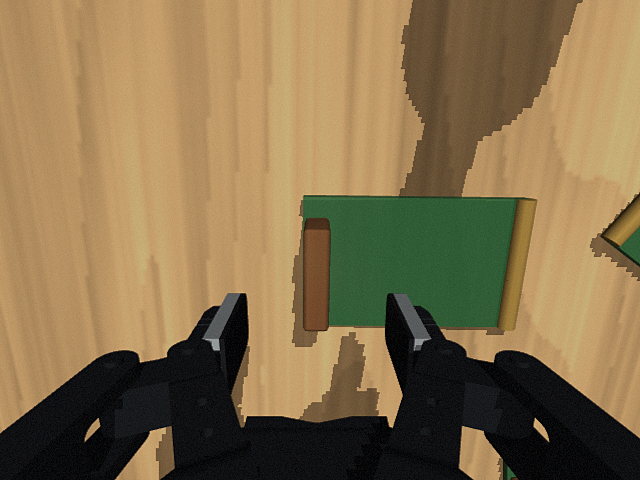

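The bar spans columns 304–330 and sits centred between the fingers. I check its y position, then descend and grip.

```bash
python3 - <<'E'
from h import *; import pickle
k=pickle.load(open('w3.pkl','rb'))
for n,u,v,z in [('bar far',317,231,.032),('bar near',317,329,.032),('rl',303,197,.006),('fl',536,200,.008),('fr',515,329,.008)]: print(n,atz(k,u,v,z).round(4))
E
python3 -m inch '[{"ax":0,"ay":0,"az":0,"x":0,"y":15,"z":2,"hand":-0.3},{"ax":0,"ay":0,"az":0,"x":0,"y":15,"z":0,"hand":-0.3},{"ax":0,"ay":0,"az":0,"x":0,"y":8,"z":0,"hand":-0.3},{"ax":0,"ay":0,"az":0,"x":0,"y":3,"z":0,"hand":-0.1},{"ax":0,"ay":0,"az":0,"x":0,"y":0,"z":0,"hand":0.1}]' 40
python3 -c "
from h import *
delta([.5546,.1845,.020],.03)"
```

```text
bar far [0.5541 0.2095 0.032 ]
bar near [0.5551 0.1623 0.032 ]
rl [0.547  0.2198 0.006 ]
fl [0.6602 0.2212 0.008 ]
fr [0.6616 0.1514 0.008 ]
time: 4.47
eef_pos: [0.5542, 0.1849, 0.0201]
tcp_rot: [-0.707, -0.009, 0.009, 0.707]
contact_force: [0.0, -0.3, 0.2]
opening: 0.456
t 4.47 eef [0.5542 0.1849 0.0201] q6 0.12 open 0.456 F [ 0.03 -0.34  0.2 ]
rotvec tool [-0.0001 -0.0046  0.0011] shift now-axes [ 0.4  0.1 -0.4] shift after turn [ 0.4  0.1 -0.4]
```

```bash
python3 -m inch '[{"ax":0,"ay":0,"az":0,"x":0,"y":0,"z":0,"hand":0.4},{"ax":0,"ay":0,"az":0,"x":0,"y":0,"z":0,"hand":0.7},{"ax":0,"ay":0,"az":0,"x":0,"y":0,"z":0,"hand":1},{"ax":0,"ay":0,"az":0,"x":0,"y":0,"z":0,"hand":1},{"ax":0,"ay":0,"az":0,"x":0,"y":0,"z":0,"hand":1}]' 40
python3 -m inch '[{"ax":0,"ay":0,"az":0,"x":0,"y":0,"z":0,"hand":1},{"ax":0,"ay":0,"az":0,"x":0,"y":0,"z":0,"hand":1},{"ax":0,"ay":0,"az":0,"x":0,"y":-4,"z":0,"hand":1},{"ax":0,"ay":0,"az":0,"x":0,"y":-16,"z":0,"hand":1},{"ax":0,"ay":0,"az":0,"x":0,"y":-20,"z":0,"hand":1}]'
python3 -m inch '[{"ax":0,"ay":0,"az":0,"x":0,"y":-30,"z":0,"hand":1},{"ax":0,"ay":0,"az":0,"x":0,"y":-30,"z":0,"hand":1},{"ax":0,"ay":0,"az":0,"x":0,"y":-10,"z":0,"hand":1},{"ax":0,"ay":0,"az":0,"x":0,"y":0,"z":0,"hand":1},{"ax":0,"ay":0,"az":0,"x":0,"y":0,"z":0,"hand":1}]'
python3 -c "
from h import *
i,k=cam('wrist'); save(i,'pics/w4.png')
import pickle; pickle.dump(k,open('w4.pkl','wb'))
delta([.51,-.18,.12],.072)"
```

```text
time: 4.88
eef_pos: [0.5547, 0.1854, 0.0208]
tcp_rot: [-0.707, -0.01, 0.008, 0.707]
contact_force: [-0.6, 0.1, 6.1]
opening: 0.129
time: 5.3
eef_pos: [0.5507, 0.1849, 0.0568]
tcp_rot: [0.707, 0.007, -0.012, -0.707]
contact_force: [-0.5, 0.3, -1.4]
opening: 0.132
time: 5.72
eef_pos: [0.553, 0.1852, 0.1285]
tcp_rot: [0.707, 0.009, -0.01, -0.707]
contact_force: [0.0, -0.3, -1.9]
opening: 0.133
t 5.77 eef [0.5521 0.185  0.1271] q6 0.12 open 0.132 F [ 0.5  -0.07 -2.65]
rotvec tool [ 0.0003 -0.046  -0.0038] shift now-axes [ -51.5    7.4 -363.8] shift after turn [ -68.2    7.1 -361.1]
```

View pics/w4.png

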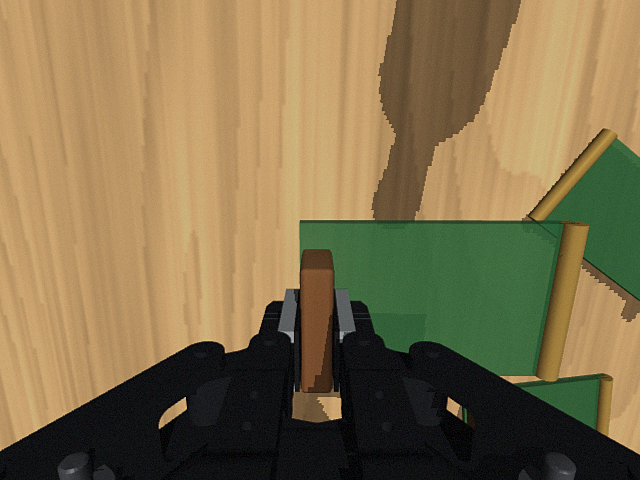

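The plate is held by the bar, with its front strip at (575,224)–(548,380). Next I check its pitch by predicting those points from the model.

Run:
```python
from h import *; import pickle
from scipy.optimize import least_squares
f,cx,cy,T=pickle.load(open('w4.pkl','rb')); s=get_state()
M=R.from_quat(s['tcp_rot']).as_matrix(); o=np.array(s['eef_pos'])
# plate pts in plate frame at grip (x fwd, y left, z up from underside): 
P=np.array([[-.007,.035,.006],[.103,.035,.010],[.103,-.035,.010]]); px=np.array([[300,221],[575,223],[548,381]])
def pr(q,P=P):
    pitch,yaw,roll,dx,dy,h=q
    L=R.from_euler('zyx',[yaw,pitch,roll]).apply(P-[0,0,.019])+[dx,dy,h]  # x fwd,y left,z up, about grip point
    tool=np.c_[L[:,0],-L[:,2],L[:,1]]
    return np.array([proj((f,cx,cy,T),M@t+o) for t in tool])
print('pred',pr([0,0,0,0,.0005,-.0015]).round(1).tolist())
r=least_squares(lambda q:np.r_[(pr(q)-px).ravel(), np.array(q)*[30,30,200,500,500,300]-np.array([0,0,0,0,0,-.45])],[0,0,0,0,0,-.0015]); print(r.x.round(4),(pr(r.x)-px).round(1).tolist())
print(M.round(4))
```

```text
pred [[293.3, 221.1], [575.9, 223.0], [545.9, 378.2]]
[-0.0238 -0.0014 -0.0072  0.0015 -0.0005 -0.0055] [[-1.5, 0.3], [1.8, 1.8], [-0.5, -2.3]]
[[ 9.997e-01 -3.800e-03 -2.600e-02]
 [ 2.600e-02 -5.000e-04  9.997e-01]
 [-3.800e-03 -1.000e+00 -4.000e-04]]
```

```bash
python3 -m inch '[{"ax":0,"ay":-0.046,"az":0.003,"x":0,"y":0,"z":0,"hand":1},{"ax":0,"ay":0,"az":0,"x":-4,"y":0,"z":-20,"hand":1},{"ax":0,"ay":0,"az":0,"x":-7,"y":0,"z":-34,"hand":1},{"ax":0,"ay":0,"az":0,"x":-7,"y":0,"z":-34,"hand":1},{"ax":0,"ay":0,"az":0,"x":-7,"y":0,"z":-34,"hand":1}]'
python3 -m inch '[{"ax":0,"ay":0,"az":0,"x":-7,"y":0,"z":-34,"hand":1},{"ax":0,"ay":0,"az":0,"x":-7,"y":0,"z":-34,"hand":1},{"ax":0,"ay":0,"az":0,"x":-7,"y":0,"z":-34,"hand":1},{"ax":0,"ay":0,"az":0,"x":-7,"y":0,"z":-34,"hand":1},{"ax":0,"ay":0,"az":0,"x":-7,"y":0,"z":-34,"hand":1}]'
python3 -m inch '[{"ax":0,"ay":0,"az":0,"x":-7,"y":0,"z":-34,"hand":1},{"ax":0,"ay":0,"az":0,"x":-7,"y":0,"z":-25,"hand":1},{"ax":0,"ay":0,"az":0,"x":-4,"y":0,"z":-12,"hand":1},{"ax":0,"ay":0,"az":0,"x":0,"y":0,"z":0,"hand":1},{"ax":0,"ay":0,"az":0,"x":0,"y":0,"z":0,"hand":1}]'
python3 - <<'E'
from h import *; import pickle
i,k=cam('wrist'); save(i,'pics/w5.png'); pickle.dump(k,open('w5.pkl','wb')); delta([.5008,-.1832,.07],.072)
E
```

```text
time: 6.18
eef_pos: [0.5351, 0.0609, 0.1261]
tcp_rot: [-0.706, -0.023, 0.029, 0.707]
contact_force: [-0.2, 0.2, -1.3]
opening: 0.131
time: 6.6
eef_pos: [0.5124, -0.1112, 0.1264]
tcp_rot: [-0.706, -0.023, 0.028, 0.707]
contact_force: [1.6, -0.3, -1.2]
opening: 0.128
time: 7.02
eef_pos: [0.5007, -0.1819, 0.1275]
tcp_rot: [-0.706, -0.023, 0.027, 0.708]
contact_force: [0.1, 1.0, -1.9]
opening: 0.132
t 7.07 eef [ 0.501  -0.1813  0.1279] q6 -0.61 open 0.133 F [ 1.24  0.75 -2.21]
rotvec tool [-0.0025 -0.0001 -0.0056] shift now-axes [-0.1 57.9 -2. ] shift after turn [-0.4 57.9 -1.9]
```

View pics/w5.png

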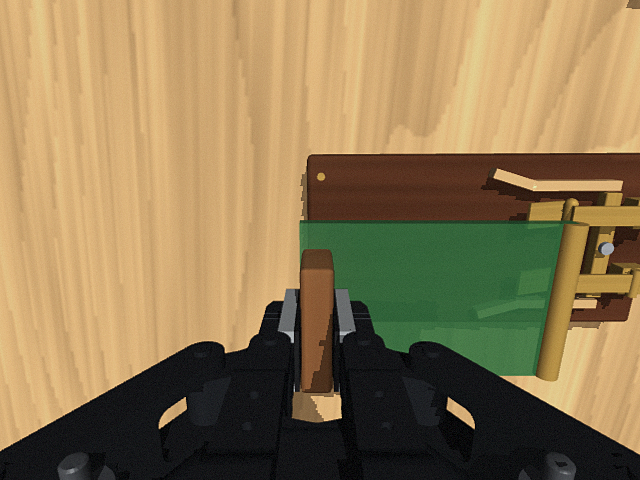

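The plate hovers over the board: pin at (321,177), left deck edge from (308,155) to (635,153), front right deck corner (630,320), left rail end (622,186) and right rail end (596,304).

Run:
```python
from h import *; import pickle
k=pickle.load(open('w5.pkl','rb'))
b=.072; X=np.array([np.cos(b),np.sin(b)]);Y=np.array([-X[1],X[0]]); O=np.array([.6155,-.1752])
for n,u,v,z in [('RL',310,155,.018),('L2',632,153,.018),('pinL',321,177,.018),('FR',630,320,.018),('railL end',622,185,.026),('railLbend',535,187,.026),('railR end',596,304,.026),('clipL hinge',640,216,.03),('strip',575,223,.11)]:
    p=atz(k,u,v,z); d=p[:2]-O; print(n,p.round(4),'board xy',(d@X).round(4),(d@Y).round(4))
```

```text
RL [ 0.4935 -0.1261  0.018 ] board xy -0.1182 0.0577
L2 [ 0.6917 -0.1111  0.018 ] board xy 0.0806 0.0585
pinL [ 0.5013 -0.1392  0.018 ] board xy -0.1113 0.0441
FR [ 0.7241 -0.2229  0.018 ] board xy 0.1048 -0.0554
railL end [ 0.6849 -0.1303  0.026 ] board xy 0.0724 0.0398
railLbend [ 0.6323 -0.1352  0.026 ] board xy 0.0196 0.0387
railR end [ 0.6905 -0.2093  0.026 ] board xy 0.0724 -0.0394
clipL hinge [ 0.6981 -0.1478  0.03  ] board xy 0.0844 0.0214
strip [ 0.603  -0.1404  0.11  ] board xy -0.0099 0.0356
```

```bash
python3 -m inch '[{"ax":-0.0025,"ay":0,"az":-0.005,"x":0,"y":15,"z":-1,"hand":1},{"ax":0,"ay":0,"az":0,"x":0,"y":25,"z":0,"hand":1},{"ax":0,"ay":0,"az":0,"x":0,"y":25,"z":0,"hand":1},{"ax":0,"ay":0,"az":0,"x":0,"y":13,"z":0,"hand":1},{"ax":0,"ay":0,"az":0,"x":0,"y":4,"z":0,"hand":1}]'
python3 -m inch '[{"ax":0,"ay":0,"az":0,"x":0,"y":2,"z":0,"hand":1},{"ax":0,"ay":0,"az":0,"x":0,"y":2,"z":0,"hand":1},{"ax":0,"ay":0,"az":0,"x":0,"y":0,"z":0,"hand":1},{"ax":0,"ay":0,"az":0,"x":0,"y":0,"z":0,"hand":1}]'
python3 -c "
from h import *
delta([.5008,-.1832,.0385],.072)"
```

```text
time: 7.48
eef_pos: [0.4999, -0.1805, 0.0439]
tcp_rot: [-0.706, -0.025, 0.028, 0.707]
contact_force: [0.3, 1.0, -2.4]
opening: 0.131
time: 7.82
eef_pos: [0.503, -0.1838, 0.0447]
tcp_rot: [0.708, 0.027, -0.024, -0.705]
contact_force: [-0.1, 0.1, -1.0]
opening: 0.129
t 7.82 eef [ 0.503  -0.1838  0.0447] q6 -0.61 open 0.129 F [-0.14  0.12 -0.99]
rotvec tool [0.0037 0.0005 0.0039] shift now-axes [-2.2  6.2  0.8] shift after turn [-2.1  6.2  0.7]
```

```bash
for i in 1 2; do python3 -c "pass"; done
python3 -m inch '[{"ax":0,"ay":0,"az":0,"x":0,"y":1.5,"z":0,"hand":1},{"ax":0,"ay":0,"az":0,"x":0,"y":1.5,"z":0,"hand":1},{"ax":0,"ay":0,"az":0,"x":0,"y":0,"z":0,"hand":1}]'
python3 -m inch '[{"ax":0,"ay":0,"az":0,"x":0,"y":1,"z":0,"hand":1},{"ax":0,"ay":0,"az":0,"x":0,"y":0,"z":0,"hand":1}]'
python3 -m inch '[{"ax":0,"ay":0,"az":0,"x":0,"y":1,"z":0,"hand":1},{"ax":0,"ay":0,"az":0,"x":0,"y":0,"z":0,"hand":1}]'
```

```text
time: 8.07
eef_pos: [0.5021, -0.1837, 0.0407]
tcp_rot: [0.708, 0.026, -0.025, -0.706]
contact_force: [0.1, 0.5, -2.5]
opening: 0.131
time: 8.23
eef_pos: [0.502, -0.1836, 0.0394]
tcp_rot: [0.707, 0.026, -0.025, -0.706]
contact_force: [-0.0, -0.5, -2.4]
opening: 0.135
time: 8.4
eef_pos: [0.5023, -0.1838, 0.0388]
tcp_rot: [0.708, 0.026, -0.025, -0.706]
contact_force: [-0.3, 0.3, -0.5]
opening: 0.129
```

```bash
python3 -m inch '[{"ax":0,"ay":0,"az":0,"x":0,"y":0.5,"z":0,"hand":1},{"ax":0,"ay":0,"az":0,"x":0,"y":0,"z":0,"hand":1}]'
python3 -m inch '[{"ax":0,"ay":0,"az":0,"x":0,"y":0.5,"z":0,"hand":1},{"ax":0,"ay":0,"az":0,"x":0,"y":0,"z":0,"hand":1},{"ax":0,"ay":0,"az":0,"x":0,"y":0,"z":0,"hand":1}]'
```

```text
time: 8.57
eef_pos: [0.5025, -0.1839, 0.0387]
tcp_rot: [0.708, 0.026, -0.024, -0.706]
contact_force: [-1.1, -0.2, 2.3]
opening: 0.128
time: 8.82
eef_pos: [0.5028, -0.184, 0.0387]
tcp_rot: [0.708, 0.027, -0.024, -0.706]
contact_force: [-1.5, 0.3, 5.5]
opening: 0.13
```

```bash
python3 -m inch '[{"ax":0,"ay":0,"az":0,"x":0,"y":-0.5,"z":0,"hand":1},{"ax":0,"ay":0,"az":0,"x":0,"y":0,"z":0,"hand":0.5},{"ax":0,"ay":0,"az":0,"x":0,"y":0,"z":0,"hand":0.5},{"ax":0,"ay":0,"az":0,"x":0,"y":0,"z":0,"hand":0.5},{"ax":0,"ay":0,"az":0,"x":0,"y":0,"z":0,"hand":0.5}]'
python3 - <<'E'
from h import *; import pickle
i,k=cam('wrist'); save(i,'pics/w6.png'); pickle.dump(k,open('w6.pkl','wb')); delta([.5008,-.1832,.0385],.072)
E
```

```text
time: 9.23
eef_pos: [0.5019, -0.1835, 0.0377]
tcp_rot: [0.707, 0.026, -0.025, -0.706]
contact_force: [-1.0, -0.5, 0.4]
opening: 0.251
t 9.28 eef [ 0.5019 -0.1835  0.0377] q6 -0.61 open 0.251 F [ 0.15 -0.28 -0.33]
rotvec tool [0.0022 0.     0.0017] shift now-axes [-1.1 -0.8  0.4] shift after turn [-1.1 -0.8  0.4]
```

View pics/w6.png

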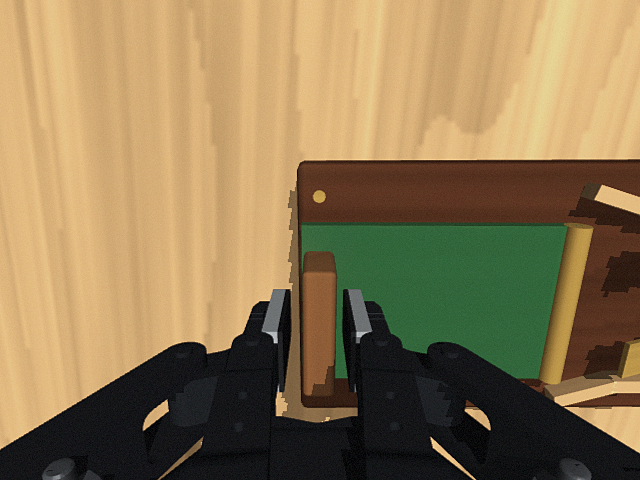

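The plate lies flat on the deck, plate edges at rows 224 and 379, deck edges at rows 161 and 406. I check the centring numerically.

Run:
```python
from h import *; import pickle
k=pickle.load(open('w6.pkl','rb'))
b=.072; X=np.array([np.cos(b),np.sin(b)]);Y=np.array([-X[1],X[0]]); O=np.array([.6155,-.1752])
for n,u,v,z in [('deckL1',310,162,.018),('deckL2',600,160,.018),('deckR',540,406,.018),('pinL',319,197,.018),('railL tip',590,190,.026),('railR tip',545,393,.026),('plateL rear',303,224,.024),('plateL front',560,224,.024),('stripL',580,225,.028),('stripR',552,384,.028),('plR front',540,380,.024),('bar far',319,255,.05),('bar near',318,394,.05)]:
    p=atz(k,u,v,z); d=p[:2]-O; print(n,'board xy',(d@X).round(4),(d@Y).round(4))
```

```text
deckL1 board xy -0.1151 0.058
deckL2 board xy -0.0019 0.0586
deckR board xy -0.0066 -0.0558
pinL board xy -0.1116 0.0442
railL tip board xy -0.0092 0.0481
railR tip board xy -0.0111 -0.0423
plateL rear board xy -0.1179 0.0345
plateL front board xy -0.0169 0.0344
stripL board xy -0.0118 0.0349
stripR board xy -0.0103 -0.0361
plR front board xy -0.0131 -0.037
bar far board xy -0.1119 0.0303
bar near board xy -0.1122 -0.0237
```

```bash
python3 -m inch '[{"ax":0,"ay":0,"az":0,"x":0,"y":-0.5,"z":0,"hand":1},{"ax":0,"ay":0,"az":0,"x":0,"y":0,"z":0,"hand":1},{"ax":0,"ay":0,"az":0,"x":0,"y":0,"z":0,"hand":1},{"ax":0,"ay":0,"az":0,"x":0,"y":0,"z":0,"hand":1},{"ax":0,"ay":0,"az":0,"x":0,"y":0,"z":0,"hand":1}]' 40
python3 -m inch '[{"ax":0,"ay":-0.004,"az":0,"x":0,"y":0,"z":1,"hand":1},{"ax":0,"ay":0,"az":0,"x":3,"y":0,"z":1.5,"hand":1},{"ax":0,"ay":0,"az":0,"x":4,"y":0,"z":0,"hand":1},{"ax":0,"ay":0,"az":0,"x":4,"y":0,"z":0,"hand":1},{"ax":0,"ay":0,"az":0,"x":0,"y":0,"z":0,"hand":1}]'
python3 -m inch '[{"ax":0,"ay":0,"az":0,"x":4,"y":0,"z":0,"hand":1},{"ax":0,"ay":0,"az":0,"x":4,"y":0,"z":0,"hand":1},{"ax":0,"ay":0,"az":0,"x":4,"y":0,"z":0,"hand":1},{"ax":0,"ay":0,"az":0,"x":4,"y":0,"z":0,"hand":1},{"ax":0,"ay":0,"az":0,"x":0,"y":0,"z":0,"hand":1}]'
python3 -c "
from h import *
delta([.5008,-.1832,.0385],.076)"
```

```text
time: 9.7
eef_pos: [0.5019, -0.1835, 0.0383]
tcp_rot: [0.707, 0.026, -0.025, -0.706]
contact_force: [0.2, -0.1, -1.1]
opening: 0.131
time: 10.12
eef_pos: [0.5137, -0.1803, 0.0386]
tcp_rot: [0.708, 0.028, -0.026, -0.706]
contact_force: [0.4, 0.0, -1.5]
opening: 0.135
time: 10.53
eef_pos: [0.5298, -0.1792, 0.0387]
tcp_rot: [0.708, 0.028, -0.026, -0.706]
contact_force: [0.3, -0.2, -2.1]
opening: 0.129
t 10.53 eef [ 0.5298 -0.1792  0.0387] q6 -0.58 open 0.129 F [ 0.3  -0.2  -2.11]
rotvec tool [0.0029 0.0002 0.0028] shift now-axes [-29.2   0.2  -1.8] shift after turn [-29.2   0.2  -1.8]
```

```bash
python3 -m inch '[{"ax":0,"ay":0,"az":0,"x":3,"y":0.3,"z":0,"hand":1},{"ax":0,"ay":0,"az":0,"x":3,"y":0,"z":0,"hand":1},{"ax":0,"ay":0,"az":0,"x":0,"y":0,"z":0,"hand":1}]'
python3 -m inch '[{"ax":0,"ay":0,"az":0,"x":3,"y":0,"z":0,"hand":1},{"ax":0,"ay":0,"az":0,"x":3,"y":0,"z":0,"hand":1},{"ax":0,"ay":0,"az":0,"x":0,"y":0,"z":0,"hand":1}]'
python3 -m inch '[{"ax":0,"ay":0,"az":0,"x":3,"y":0,"z":0,"hand":1},{"ax":0,"ay":0,"az":0,"x":2,"y":0,"z":0,"hand":1},{"ax":0,"ay":0,"az":0,"x":0,"y":0,"z":0,"hand":1}]'
```

```text
time: 10.78
eef_pos: [0.5352, -0.1787, 0.0384]
tcp_rot: [0.707, 0.028, -0.026, -0.706]
contact_force: [0.4, -0.2, -1.8]
opening: 0.133
time: 11.03
eef_pos: [0.5409, -0.1783, 0.0383]
tcp_rot: [0.707, 0.027, -0.026, -0.706]
contact_force: [-3.0, -1.0, 0.4]
opening: 0.133
time: 11.28
eef_pos: [0.5458, -0.1779, 0.0383]
tcp_rot: [0.707, 0.027, -0.026, -0.706]
contact_force: [-4.3, -2.2, 0.5]
opening: 0.131
```

```bash
python3 -m inch '[{"ax":0,"ay":0,"az":0,"x":2.5,"y":0,"z":-0.3,"hand":1},{"ax":0,"ay":0,"az":0,"x":2.5,"y":0,"z":0,"hand":1},{"ax":0,"ay":0,"az":0,"x":0,"y":0,"z":0,"hand":1}]'
python3 -m inch '[{"ax":0,"ay":0,"az":0,"x":2.5,"y":0,"z":0,"hand":1},{"ax":0,"ay":0,"az":0,"x":2.5,"y":0,"z":0,"hand":1},{"ax":0,"ay":0,"az":0,"x":0,"y":0,"z":0,"hand":1}]'
python3 -m inch '[{"ax":0,"ay":0,"az":0,"x":2,"y":0,"z":0,"hand":1},{"ax":0,"ay":0,"az":0,"x":0,"y":0,"z":0,"hand":1}]'
python3 -m inch '[{"ax":0,"ay":0,"az":0,"x":2,"y":0,"z":0,"hand":1},{"ax":0,"ay":0,"az":0,"x":0,"y":0,"z":0,"hand":1}]'
python3 -c "
from h import *
s=get_state(); print(s['joint_efforts'],s['wrist_torque'])"
```

```text
time: 11.53
eef_pos: [0.5505, -0.1776, 0.0383]
tcp_rot: [0.707, 0.027, -0.027, -0.706]
contact_force: [-4.4, -0.9, 2.2]
opening: 0.133
time: 11.78
eef_pos: [0.5564, -0.1772, 0.0383]
tcp_rot: [0.707, 0.028, -0.026, -0.706]
contact_force: [-0.5, -0.9, -0.5]
opening: 0.13
time: 11.95
eef_pos: [0.5588, -0.177, 0.0384]
tcp_rot: [0.708, 0.028, -0.025, -0.706]
contact_force: [1.1, -0.3, -1.9]
opening: 0.128
time: 12.12
eef_pos: [0.561, -0.1769, 0.0384]
tcp_rot: [0.708, 0.029, -0.025, -0.706]
contact_force: [4.2, 1.4, -2.9]
opening: 0.129
[-6.10783529e-01 -3.84744215e+01 -2.30519950e+01 -2.45508710e-01
  5.61628807e-01 -2.47832773e-03] [ 0.02805575 -0.35909151 -0.0207162 ]
```

```bash
python3 -m inch '[{"ax":0,"ay":0,"az":0,"x":1.5,"y":0,"z":0,"hand":1},{"ax":0,"ay":0,"az":0,"x":0,"y":0,"z":0,"hand":1}]'
python3 -m inch '[{"ax":0,"ay":0,"az":0,"x":1.5,"y":0,"z":0,"hand":1},{"ax":0,"ay":0,"az":0,"x":0,"y":0,"z":0,"hand":1}]'
python3 -m inch '[{"ax":0,"ay":0,"az":0,"x":1,"y":0,"z":0,"hand":1},{"ax":0,"ay":0,"az":0,"x":0,"y":0,"z":0,"hand":1}]'
python3 -m inch '[{"ax":0,"ay":0,"az":0,"x":1,"y":0,"z":0,"hand":1},{"ax":0,"ay":0,"az":0,"x":0,"y":0,"z":0,"hand":1}]'
```

```text
time: 12.28
eef_pos: [0.562, -0.1768, 0.0384]
tcp_rot: [0.708, 0.028, -0.026, -0.706]
contact_force: [3.2, 0.3, -3.1]
opening: 0.136
time: 12.45
eef_pos: [0.5624, -0.1768, 0.0383]
tcp_rot: [0.707, 0.027, -0.027, -0.706]
contact_force: [-1.5, -0.5, -0.9]
opening: 0.129
time: 12.62
eef_pos: [0.5633, -0.1767, 0.0383]
tcp_rot: [0.707, 0.027, -0.027, -0.706]
contact_force: [-3.5, -0.1, 0.9]
opening: 0.125
time: 12.78
eef_pos: [0.5645, -0.1766, 0.0383]
tcp_rot: [0.707, 0.027, -0.026, -0.706]
contact_force: [-2.0, -0.1, 0.4]
opening: 0.127
```

```bash
python3 -m inch '[{"ax":0,"ay":0,"az":0,"x":1,"y":0,"z":0,"hand":1},{"ax":0,"ay":0,"az":0,"x":0,"y":0,"z":0,"hand":1}]'
python3 -m inch '[{"ax":0,"ay":0,"az":0,"x":1,"y":0,"z":0,"hand":1},{"ax":0,"ay":0,"az":0,"x":0,"y":0,"z":0,"hand":1}]'
python3 -m inch '[{"ax":0,"ay":0,"az":0,"x":1,"y":0,"z":0,"hand":1},{"ax":0,"ay":0,"az":0,"x":0,"y":0,"z":0,"hand":1}]'
```

```text
time: 12.95
eef_pos: [0.5657, -0.1765, 0.0383]
tcp_rot: [0.707, 0.028, -0.026, -0.706]
contact_force: [-2.3, -1.5, 0.4]
opening: 0.133
time: 13.12
eef_pos: [0.5668, -0.1765, 0.0383]
tcp_rot: [0.707, 0.028, -0.026, -0.706]
contact_force: [-2.7, -0.8, -0.2]
opening: 0.132
time: 13.28
eef_pos: [0.5679, -0.1763, 0.0383]
tcp_rot: [0.707, 0.028, -0.026, -0.706]
contact_force: [-1.8, 0.2, -0.5]
opening: 0.129
```

```bash
python3 -m inch '[{"ax":0,"ay":0,"az":0,"x":1,"y":0,"z":0,"hand":1},{"ax":0,"ay":0,"az":0,"x":0,"y":0,"z":0,"hand":1}]'
python3 -m inch '[{"ax":0,"ay":0,"az":0,"x":1,"y":0,"z":0,"hand":1},{"ax":0,"ay":0,"az":0,"x":0,"y":0,"z":0,"hand":1}]'
python3 - <<'E'
from h import *; import pickle
i,k=cam('wrist'); save(i,'pics/w7.png'); pickle.dump(k,open('w7.pkl','wb')); delta([.6,-.1766,.0385],.076)
E
```

```text
time: 13.45
eef_pos: [0.5689, -0.1763, 0.0383]
tcp_rot: [0.707, 0.028, -0.026, -0.706]
contact_force: [-2.9, -0.1, 0.6]
opening: 0.129
time: 13.62
eef_pos: [0.5699, -0.1762, 0.0383]
tcp_rot: [0.707, 0.028, -0.026, -0.706]
contact_force: [-1.0, 0.7, 0.1]
opening: 0.129
t 13.67 eef [ 0.5699 -0.1762  0.0383] q6 -0.54 open 0.132 F [-1.74 -0.29 -0.23]
rotvec tool [ 0.0024 -0.      0.0023] shift now-axes [30.  -0.1 -2.6] shift after turn [30.  -0.2 -2.6]
```

View pics/w7.png

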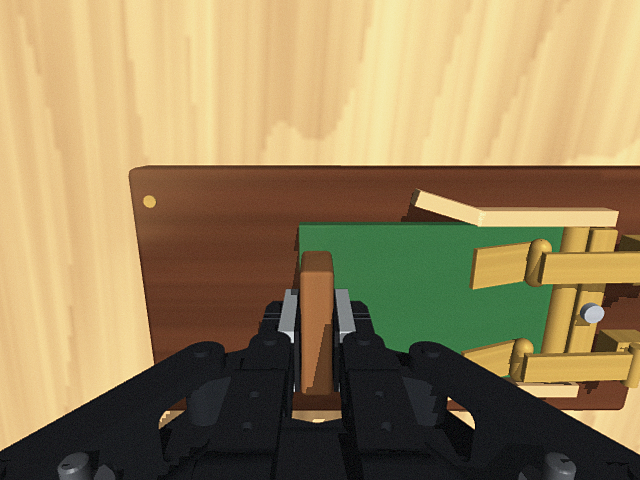

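The clips' noses, at (540,262) and (523,358), now sit behind the strip at (565,300). The stop at (600,300) is only millimetres ahead of the strip.

```bash
python3 -m inch '[{"ax":0,"ay":0,"az":0,"x":0.7,"y":0,"z":0,"hand":1},{"ax":0,"ay":0,"az":0,"x":0,"y":0,"z":0,"hand":1}]'
python3 -m inch '[{"ax":0,"ay":0,"az":0,"x":0.7,"y":0,"z":0,"hand":1},{"ax":0,"ay":0,"az":0,"x":0,"y":0,"z":0,"hand":1}]'
```

```text
time: 13.83
eef_pos: [0.5705, -0.1762, 0.0383]
tcp_rot: [0.707, 0.028, -0.026, -0.706]
contact_force: [-1.9, 0.9, 0.7]
opening: 0.128
time: 14.0
eef_pos: [0.571, -0.1761, 0.0383]
tcp_rot: [0.707, 0.027, -0.026, -0.706]
contact_force: [-1.9, 0.3, 0.1]
opening: 0.132
```

```bash
python3 -m inch '[{"ax":0,"ay":0,"az":0,"x":0.7,"y":0,"z":0,"hand":1},{"ax":0,"ay":0,"az":0,"x":0,"y":0,"z":0,"hand":1}]'
python3 -m inch '[{"ax":0,"ay":0,"az":0,"x":0.7,"y":0,"z":0,"hand":1},{"ax":0,"ay":0,"az":0,"x":0,"y":0,"z":0,"hand":1}]'
```

```text
time: 14.17
eef_pos: [0.571, -0.1761, 0.0383]
tcp_rot: [0.707, 0.027, -0.027, -0.706]
contact_force: [-4.9, -0.5, 2.0]
opening: 0.137
time: 14.33
eef_pos: [0.5711, -0.1761, 0.0383]
tcp_rot: [0.707, 0.026, -0.028, -0.706]
contact_force: [-7.8, -0.7, 3.7]
opening: 0.132
```

The plate has stopped moving while the force climbs, so this is the end stop. I add a touch and hold.

```bash
python3 -m inch '[{"ax":0,"ay":0,"az":0,"x":0.3,"y":0,"z":0,"hand":1},{"ax":0,"ay":0,"az":0,"x":0,"y":0,"z":0,"hand":1}]'
python3 -m inch '[{"ax":0,"ay":0,"az":0,"x":0,"y":0,"z":0,"hand":1},{"ax":0,"ay":0,"az":0,"x":0,"y":0,"z":0,"hand":1}]'
```

```text
time: 14.5
eef_pos: [0.5711, -0.1761, 0.0383]
tcp_rot: [0.707, 0.026, -0.028, -0.706]
contact_force: [-9.1, -1.6, 4.1]
opening: 0.128
time: 14.67
eef_pos: [0.5711, -0.1761, 0.0383]
tcp_rot: [0.707, 0.026, -0.028, -0.706]
contact_force: [-8.9, -1.4, 4.4]
opening: 0.13
```

```bash
python3 -m inch '[{"ax":0,"ay":0,"az":0,"x":-1.2,"y":-0.3,"z":0,"hand":1},{"ax":0,"ay":0,"az":0,"x":0,"y":0,"z":0,"hand":0.5},{"ax":0,"ay":0,"az":0,"x":0,"y":0,"z":0,"hand":0.4},{"ax":0,"ay":0,"az":0,"x":0,"y":0,"z":0,"hand":0.4},{"ax":0,"ay":0,"az":0,"x":0,"y":0,"z":0,"hand":0.4}]'
python3 -m inch '[{"ax":0,"ay":0,"az":0,"x":0,"y":-5,"z":0,"hand":0.4},{"ax":0,"ay":0,"az":0,"x":0,"y":-15,"z":0,"hand":0.4},{"ax":0,"ay":0,"az":0,"x":0,"y":-30,"z":0,"hand":0.4},{"ax":0,"ay":0,"az":0,"x":0,"y":-35,"z":0,"hand":0.4},{"ax":0,"ay":0,"az":0,"x":0,"y":-35,"z":0,"hand":0.4}]'
python3 -m inch '[{"ax":0,"ay":0,"az":0,"x":0,"y":-20,"z":0,"hand":0.4},{"ax":0,"ay":0,"az":0,"x":15,"y":0,"z":-20,"hand":0.4},{"ax":0,"ay":0,"az":0,"x":15,"y":0,"z":-20,"hand":0.4},{"ax":0,"ay":0,"az":0,"x":0,"y":0,"z":0,"hand":0.4},{"ax":0,"ay":0,"az":0,"x":0,"y":0,"z":0,"hand":0.4}]'
python3 - <<'E'
from h import *; import pickle
i,k=cam('wrist'); save(i,'pics/w8.png'); pickle.dump(k,open('w8.pkl','wb')); delta([.6,-.1766,.0385],.076)
E
```

```text
time: 15.08
eef_pos: [0.5724, -0.1762, 0.0391]
tcp_rot: [0.708, 0.028, -0.026, -0.706]
contact_force: [0.3, 0.2, -0.5]
opening: 0.298
time: 15.5
eef_pos: [0.571, -0.1755, 0.1596]
tcp_rot: [0.707, 0.027, -0.026, -0.706]
contact_force: [1.7, 0.4, 0.3]
opening: 0.304
time: 15.92
eef_pos: [0.6047, -0.214, 0.1792]
tcp_rot: [0.707, 0.027, -0.026, -0.706]
contact_force: [0.4, 0.2, -0.2]
opening: 0.3
t 15.97 eef [ 0.6041 -0.2133  0.1786] q6 -0.57 open 0.304 F [ 0.29 -0.39 -0.38]
rotvec tool [ 0.0017 -0.0003  0.0015] shift now-axes [ -1.5 140.1  37.1] shift after turn [ -1.3 140.1  36.9]
```

View pics/w8.png

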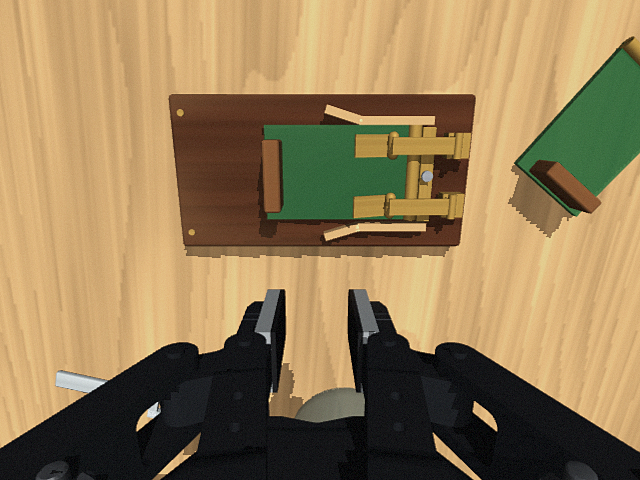

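Run:
```python
import cv2
c=cv2.imread('pics/w8.png')[110:230,340:480]; cv2.imwrite('pics/c8.png',cv2.resize(c,None,fx=5,fy=5,interpolation=cv2.INTER_CUBIC))
```

```text
(no output)
```

View pics/c8.png

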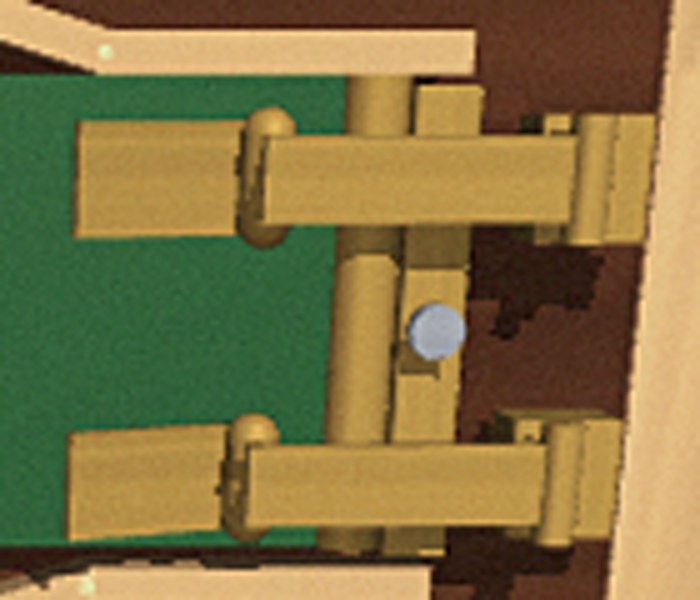

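The strip touches the stop along its whole width. Both noses, at (268,175) and (250,475) in the crop, rest on the glass behind the strip.

```bash
python3 -c "
from plant import sign_off; print(sign_off())"
```

```text
the job is handed in; nothing more can be done
None
```

The glass plate is on the board, fully home against the brass end stop, with both clips snapped down behind the strip. I handed the job in at about 16 s of the 67 s allowed. The system gives no verdict, so what follows rests on my own checks.

- **What I did:** I took the plate nearest the base by its grip bar. I laid it flat in front of the clips with about 5 N at touchdown, then let go and re-gripped so that it lay free. I slid it in past both clips until it met the stop. There I held it for about 0.3 s at roughly 9 N wrist force; about 2 N of that is sliding drag, so about 7 N on the stop.
- **Last checks:** The final close-up shows the strip touching the stop along its whole width and both clip noses on the glass behind it. The gripper is open and about 14 cm clear above the board. The arm never went near the bottle or the ice scoop. It crossed above the opener, and the decanter stands beside its path. I took no final picture to confirm that any of the four stayed put.
- **Disagreement:** My first board estimate put the plate about 2–3 mm to the right of the centreline. I corrected this before it entered the rails.
- **Not measured:** I could not read the clip angles. That the clips rode up and snapped down is judged from the change in wrist force as the strip passed, and from the pictures.

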